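# Set out the gauge for each machined part

## Robot

A 6-joint arm with a two-finger parallel gripper is mounted at the origin on a cart in front of the work surface, level with it; the furniture and walls round the work are solid. World frame = base frame: x ahead of the robot, y to its left, z up, the work surface at z = 0. Lengths are in m, angles in degrees, forces in N, time in s.
With the tool pointing down it reaches from about 0.4 to 0.825 m from the base axis. Payload 7 kg.
Tool frame: the origin (TCP) lies midway between the tips of the shut fingers; the grasp point (between the pads) lies 19 mm behind it; z points along the fingers, y is the line along which they close (so a half turn about z gives the same grasp; the last joint's range is limited). The gripper opens to 88 mm and grips with 3 to 60 N. Pads are 19 mm wide; open, the fingers measure 130 mm over their backs; the gripper's body (78 mm by 193 mm) begins 47 mm behind the grasp point.
Start: joints at [-50.128, 20.546, 0.682, 0, -70.136, -16.507], TCP at [0.268, -0.62, 0.227] pointing down, gripper open.
Joint ranges: [-176.03, 176.03], [-82.01, 121.73], [-58.28, 71.71], [-173.87, 95.51], [-174.79, -0.11], [-173.66, 173.66]. Speed limits (degrees/s): [136.94, 136.94, 172.46, 180, 180, 180].

## Interface

Orientations are given as a 3x3 rotation matrix whose columns are the frame's x, y, z axes.
In Python, from rig import robot gives the robot as it stands. Calls block until the motion is done:
- robot.goto(position, orientation): joint-space move of the TCP to a pose.
- robot.servo_line(position, ori=None, speed=0.15): straight line of the TCP; ori=None keeps the orientation; speed is the mean speed in m/s.
- robot.movej(angles): joint-space move.
- robot.move_gripper(opening): opening from 0.0 (shut) to 1.0 (fully open); the grip force is fixed at half the most; returns when the fingers have stopped.
- robot.dwell(seconds).
- robot.ik(position, orientation): joint angles nearest the present ones, or None.
- robot.grab_frame(name): name is "scene" or "side" or "wrist"; returns (picture, depth): 420x560x3 uint8, red, green, blue; 420x560 float32, m along the optical axis (not along the pixel's ray), 0 where there is no reading.
- robot.camera_info(name): a dict with "vfov" (degrees; the focal length in pixels is half the picture's height over the tangent of half this angle, whatever the lens; pixels are square), "cx", "cy" (the principal point, pixels), "view" (4x4, takes a point from world to camera coordinates); the wrist camera has in their place "T_tool_cam" (4x4, takes a point from camera to tool coordinates, whose origin is the TCP and whose axes are the flange's). Camera axes: x right, y down, z forward; pixel columns grow to the right and rows downward; lengths in m; the calibration is good to about 2 mm. A picture is of the moment at which its call begins: read the wrist's pose just before it. camera_info takes no time and is no camera call.
A pose or a line that the arm cannot do raises robot.Unreachable and nothing moves.
- robot.job_done(): hands the job in; it is judged then, once.
Readings, each from a call of its own:
- robot.read_t(): time.
- robot.read_qpos(): joint angles.
- robot.read_qvel(): joint speeds.
- robot.read_effort(): joint torques, N m.
- robot.read_position(): TCP position.
- robot.read_tcp_rot(): TCP orientation.
- robot.read_force(): force on the tool from outside, world axes, zero at the start.
- robot.read_ft_torque(): the same for the moment, N m.
- robot.read_grip_width(): opening from 0.0 (shut) to 1.0 (fully open).
- robot.read_finger_force(): force on a finger pad.
Only numpy, scipy, OpenCV 4.12 (cv2) and the standard library are available. Lean on these libraries where they do the work, as an engineer would, in place of code of your own. Each camera call takes 0.05 s, during which the arm holds its last target. There are 200 camera calls.

## Task

Three machined parts stand in the front row (nearest the robot) of the black inspection board; in the empty square directly behind each one, away from the robot, lay the gauge that checks it, centred in the square: the ring gauge behind the upright spindle, the pin gauge (lying down) behind the square block with the round bore, and the long gauge block, lying flat as it is now, behind the block with the slot. Stack the small gauge block flat on the middle of the long gauge block. Leave the three parts, the loupe and the eraser where they are.

Things in the scene. Friction and masses are not known exactly. Their poses are not given: they have to be found in the camera images.
- board: Black flat board, 185 (its x) x 270 (its y) x 12 mm high, fixed to the bench, with six white-outlined squares (76 mm, drawn only) in two rows of three. Origin at the centre of its underside; z up, x points from the front row to the back row (away from the robot, the board is turned by up to 0.17 rad), y to the left. Square centres: x = -42 mm (front row) and +42 mm (back row), y = +84, 0 and -84 mm. Its top, where things are laid, is at z = 12 mm.
- spindle: Steel turned spindle standing upright on a round flange: flange 44 mm across and 9 mm high, stem 20 mm across, 50 mm high in all. Origin at the centre of its underside; its axes are parallel to the board's. It already stands in the middle of one of the three front squares of the board, which one varies. Loose, stays where it is.
- bored_block: Steel square block 46 x 46 x 28 mm with an upright 15 mm round bore through its middle. Origin at the centre of its underside; its axes are parallel to the board's. It already stands in the middle of one of the three front squares of the board, which one varies. Loose, stays where it is.
- slot_block: Steel U-shaped block 50 x 50 x 34 mm, with a slot 31 mm wide and 22 mm deep open at the top and running along its x. Origin at the centre of its underside; its axes are parallel to the board's. It already stands in the middle of one of the three front squares of the board, which one varies. Loose, stays where it is.
- ring_mid (a point): Ring gauge: thick plain steel ring, 58 mm outside, 18 mm high, lying flat loose on the bench. The point is its centre, half-way up; z is its axis.
- pin_mid (a point): Pin gauge: plain steel pin 12 mm thick, 50 mm long (along its y), lying loose on the bench; it does not roll. The point is its centre, half-way up (6 mm). Grasp across its x.
- big_block_mid (a point): Long gauge block: plain ground steel block 30 (x) x 72 (y) x 24 mm high, loose on the bench, about 0.4 kg. The point is its centre, half-way up. Grasp across its x.
- small_block_mid (a point): Small gauge block: plain ground steel block 25 (x) x 26 (y) x 22 mm high, loose on the bench. The point is its centre, half-way up.
- loupe_mid (a point): Black eye loupe, 41 mm across, 31 mm high, standing on the bench near the board; a bystander. The point is its centre, half-way up.
- eraser_mid (a point): Eraser in a sleeve, 21 x 46 x 12 mm, lying on the bench among the gauges; a bystander. The point is its centre, half-way up.

How it is judged (in metres and radians):
At the end, for the whole second after the job is handed in: Ring gauge, pin gauge and long gauge block lie flat on the board in the squares behind spindle, bored block and slotted block, within 15 mm of centre each way; the small block lies flat on the long one, centres within 10 mm; all released and at rest (x of ring_mid in the frame of spindle between 0.069 and 0.099 m and y of ring_mid in the frame of spindle between -0.015 and 0.015 m and x of ring_mid in the frame of board between 0.027 and 0.057 m and height (world z) of ring_mid between 0.017 and 0.025 m and x of pin_mid in the frame of bored_block between 0.069 and 0.099 m and y of pin_mid in the frame of bored_block between -0.015 and 0.015 m and x of pin_mid in the frame of board between 0.027 and 0.057 m and height (world z) of pin_mid between 0.014 and 0.022 m and x of big_block_mid in the frame of slot_block between 0.069 and 0.099 m and y of big_block_mid in the frame of slot_block between -0.015 and 0.015 m and x of big_block_mid in the frame of board between 0.027 and 0.057 m and height (world z) of big_block_mid between 0.02 and 0.028 m and horizontal distance between small_block_mid and big_block_mid below 0.01 m and height (world z) of small_block_mid between 0.043 and 0.051 m and angle between each of ring_mid, big_block_mid, small_block_mid's own z axis and vertical below 0.12 rad and linear speed of each of ring, pin, big_block, small_block below 0.01 m/s); the robot touches nothing.
It fails at once if a machined part is moved more than 15 mm or tipped over (distance of any of spindle, bored_block, slot_block from where it was at the start of the episode above 0.015 m or angle between any of spindle, bored_block, slot_block's own z axis and vertical above 0.4 rad).
It fails at once if the loupe or the eraser is moved more than 20 mm (distance of any of loupe_mid, eraser_mid from where it was at the start of the episode above 0.02 m).
It also fails if it takes over 120 s, if anything falls off the work surface, if the arm or the gripper's body presses on something with over 40 N, if the wrist force passes 120 N, or if a joint passes its speed limit or range.

## Working session

There is one attempt and no reset: what is moved stays moved. The work goes in short steps, each a Python script; the robot and the scene stay as the last script left them, time stands still between calls to the robot, and variables do not carry over. Pictures are saved under pics/ and viewed, at most 14 in all, crops included, and the job is handed in when it is done.

```bash
ls; mkdir -p pics; python3 - <<'E'
from rig import robot
import numpy as np, cv2
for n in ("scene","side"):
    p,d=robot.grab_frame(n); cv2.imwrite(f"pics/{n}0.png",p[...,::-1]); np.save(f"{n}0.npy",d)
    c=robot.camera_info(n); print(n,c, (d>0).mean())
print(robot.camera_info("wrist"),robot.read_t())
E
```

```text
pics
scene {'vfov': 47.9123554194933, 'cx': 277.46544780324587, 'cy': 208.38313731584412, 'view': array([[-0.81308353, -0.58166578,  0.0236662 ,  0.47196112],
       [-0.31265306,  0.40202824, -0.86059361,  0.22982251],
       [ 0.49106337, -0.70713381, -0.50874212,  1.0263856 ],
       [ 0.        ,  0.        ,  0.        ,  1.        ]])} 0.9843792517006803
side {'vfov': 47.71550017317757, 'cx': 284.0861193388231, 'cy': 211.6112617608695, 'view': array([[ 0.99958659, -0.01452579,  0.02481235, -0.55398   ],
       [ 0.01501365, -0.47227827, -0.88132163,  0.02541212],
       [ 0.02452023,  0.88132981, -0.47186494,  1.25339118],
       [ 0.        ,  0.        ,  0.        ,  1.        ]])} 0.9916751700680272
{'vfov': 68.31440420425618, 'cx': 277.3570406445387, 'cy': 203.94118514038428, 'T_tool_cam': array([[-1.84844898e-04, -9.59440987e-01, -2.81909486e-01,
         7.58867562e-02],
       [ 9.99999970e-01, -1.31415838e-04, -2.08432684e-04,
        -3.07586292e-04],
       [ 1.62931489e-04, -2.81909516e-01,  9.59440982e-01,
        -1.58627461e-01],
       [ 0.00000000e+00,  0.00000000e+00,  0.00000000e+00,
         1.00000000e+00]])} 0.1
```

View pics/scene0.png

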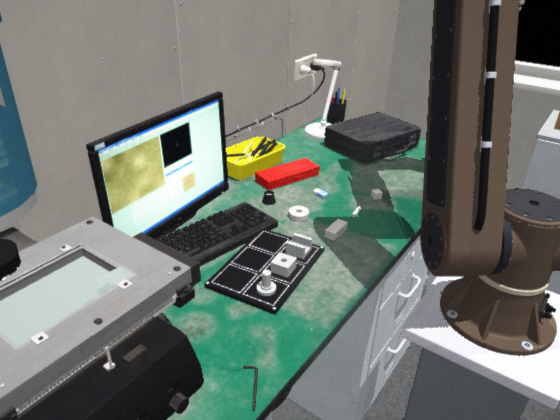

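View pics/side0.png

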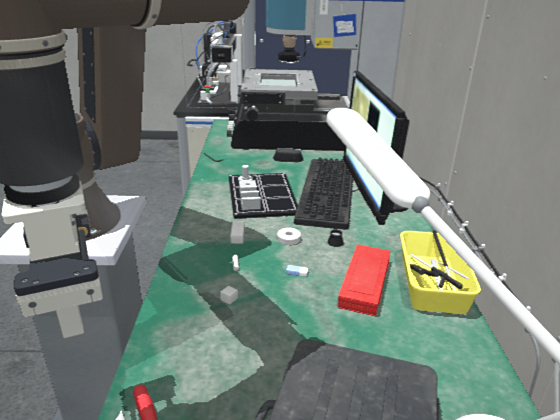

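Both views show the board with the spindle at the far left (+y), the bored block in the middle and the slot block on the right. In the side view: ring (288,236), big block (237,232), pin (236,262), small block (229,294), eraser (297,270), loupe (336,238), board around (262,194).

```bash
cat > h.py <<'E'
from rig import robot
import numpy as np, cv2
def cam(n,pose=None):
    c=robot.camera_info(n); f=210/np.tan(np.radians(c["vfov"])/2)
    if n=="wrist":
        T=np.eye(4); T[:3,:3]=robot.read_tcp_rot(); T[:3,3]=robot.read_position(); M=T@c["T_tool_cam"]
    else: M=np.linalg.inv(c["view"])
    return f,c["cx"],c["cy"],M
def ray(C,uv,z):
    f,cx,cy,M=C; uv=np.atleast_2d(uv).astype(float)
    d=np.c_[(uv[:,0]-cx)/f,(uv[:,1]-cy)/f,np.ones(len(uv))]@M[:3,:3].T
    o=M[:3,3]; return o+d*((z-o[2])/d[:,2])[:,None]
def Rd(yaw): # tool down, finger closing axis (y) at angle yaw (rad) in world xy
    y=np.array([np.cos(yaw),np.sin(yaw),0]); z=np.array([0,0,-1.]); return np.c_[np.cross(y,z),y,z]
E
python3 - <<'E'
from h import *
C=cam("side")
for n,uv,z in [("ring",(288,236),.012),("big",(237,232),.012),("pin",(236,262),.006),("small",(229,294),.011),("eraser",(297,270),.006),("loupe",(336,238),.015),("board",(262,194),.012)]:
    print(n,ray(C,uv,z).round(3))
print(robot.read_tcp_rot().round(3))
for p in [(.55,-.2),(.55,-.3),(.6,-.1),(.5,.05),(.5,.1)]:
    for yaw in (90,-90,0,180):
        print(p,yaw,robot.ik([*p,.3],Rd(np.radians(yaw))))
E
```

```text
ring [[ 0.563 -0.08   0.012]]
big [[ 0.434 -0.064  0.012]]
pin [[ 0.44  -0.189  0.006]]
small [[ 0.435 -0.314  0.011]]
eraser [[ 0.58  -0.218  0.006]]
loupe [[ 0.682 -0.092  0.015]]
board [[0.491 0.157 0.012]]
[[-0.918 -0.397 -0.001]
 [-0.397  0.918  0.001]
 [ 0.     0.001 -1.   ]]
(0.55, -0.2) 90 [ -0.85195613   9.89664531  -4.26285937   0.         -75.84049532
 -89.14804387]
(0.55, -0.2) -90 [ -0.85195613   9.89664531  -4.26285937   0.         -75.84049532
  90.85195613]
(0.55, -0.2) 0 None
(0.55, -0.2) 180 [ -0.85195613   9.89664531  -4.26285937   0.         -75.84049532
   0.85195613]
(0.55, -0.3) 90 [-10.78332861  13.92622851   0.87694545   0.         -76.95071694
 -79.21667139]
(0.55, -0.3) -90 [-10.78332861  13.92622851   0.87694545   0.         -76.95071694
 100.78332861]
(0.55, -0.3) 0 [ -10.78332861   13.92622851    0.87694545    0.          -76.95071694
 -169.21667139]
(0.55, -0.3) 180 [-10.78332861  13.92622851   0.87694545   0.         -76.95071694
  10.78332861]
(0.6, -0.1) 90 [  8.9176452   12.14942386  -1.43436608   0.         -76.41621005
 -98.9176452 ]
(0.6, -0.1) -
[... 353 characters left out ...]
72806524
 -118.14938607]
(0.5, 0.05) -90 [ 28.14938607   1.64025767 -13.63167709   0.         -74.72806524
  61.85061393]
(0.5, 0.05) 0 [ 28.14938607   1.64025767 -13.63167709   0.         -74.72806524
 151.85061393]
(0.5, 0.05) 180 [ 28.14938607   1.64025767 -13.63167709   0.         -74.72806524
 -28.14938607]
(0.5, 0.1) 90 [  33.40538638    2.39587304  -12.84027173    0.          -74.76385523
 -123.40538638]
(0.5, 0.1) -90 [ 33.40538638   2.39587304 -12.84027173   0.         -74.76385523
  56.59461362]
(0.5, 0.1) 0 [ 33.40538638   2.39587304 -12.84027173   0.         -74.76385523
 146.59461362]
(0.5, 0.1) 180 [ 33.40538638   2.39587304 -12.84027173   0.         -74.76385523
 -33.40538638]
```

```bash
python3 - <<'E'
from h import *
import pickle
for n,p in [("wA",(.52,-.25,.28)),("wB",(.52,.09,.28))]:
    robot.goto(list(p),Rd(np.pi)); robot.dwell(.3)
    C=cam("wrist"); im,d=robot.grab_frame("wrist"); cv2.imwrite(f"pics/{n}.png",im[...,::-1]); np.save(n+".npy",d)
    pickle.dump(C,open(n+".pkl","wb")); print(C[3].round(3),robot.read_t())
E
```

```text
[[-1.     0.001  0.     0.52 ]
 [ 0.001  0.959  0.282 -0.327]
 [ 0.     0.282 -0.959  0.438]
 [ 0.     0.     0.     1.   ]] 2.1
[[-1.     0.001  0.     0.521]
 [ 0.001  0.959  0.282  0.013]
 [ 0.     0.282 -0.959  0.439]
 [ 0.     0.     0.     1.   ]] 3.7333
```

View pics/wA.png

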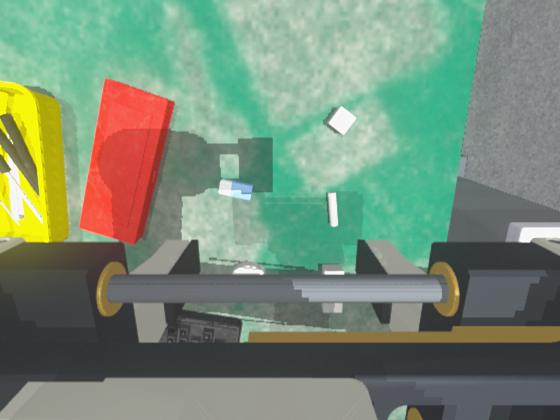

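View pics/wB.png

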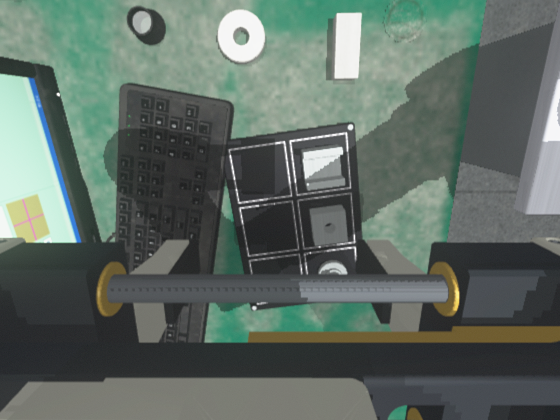

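wA shows the small block (341,121), pin (333,209) and eraser (236,188). wB shows the loupe (146,23), ring (241,36) and big block (346,46), and the board with the slot, bored and spindle parts from top to bottom. I'll take one more view with the board unobstructed and segment by height.

```bash
cat > seg.py <<'E'
from h import *
import pickle
def hmap(C,d):
    f,cx,cy,M=C; v,u=np.mgrid[:420,:560]
    P=np.stack([(u-cx)/f*d,(v-cy)/f*d,d],-1)@M[:3,:3].T+M[:3,3]; return P
def find(C,d,uv,ztop,tol=.004,win=45):
    P=hmap(C,d); z=P[...,2]; u,v=uv
    m=((abs(z-ztop)<tol)&(d>0)).astype(np.uint8)
    w=np.zeros_like(m); w[max(0,v-win):v+win,max(0,u-win):u+win]=1; m*=w
    n,l,s,c=cv2.connectedComponentsWithStats(m)
    i=1+np.argmax(s[1:,4]-3*np.hypot(*(c[1:]-uv).T))
    pts=np.argwhere(l==i)[:,::-1]
    X=ray(C,pts,ztop)[:,:2]
    r=cv2.minAreaRect((X*1000).astype(np.float32)); 
    return dict(c=np.array(r[0]).round(1),size=np.round(r[1],1),ang=round(r[2],1),n=len(X),zm=round(float(np.median(P[pts[:,1],pts[:,0],2]))*1000,1))
E
python3 - <<'E'
from seg import *
robot.goto([.52,.2,.28],Rd(np.pi)); robot.dwell(.3)
C=cam("wrist"); im,d=robot.grab_frame("wrist"); cv2.imwrite("pics/wC.png",im[...,::-1]); np.save("wC.npy",d); pickle.dump(C,open("wC.pkl","wb"))
L=lambda n:(pickle.load(open(n+".pkl","rb")),np.load(n+".npy"))
A,B=L("wA"),L("wB")
P=hmap(*A)[...,2]; print("bench z",np.percentile(P[60:100,320:360],[5,50,95]))
P=hmap(*B)[...,2]; print("bench z",np.percentile(P[20:80,280:310],[5,50,95]))
for n,D,uv,z,t in [("small",A,(341,121),.022,.006),("pin",A,(333,209),.010,.006),("eraser",A,(236,188),.012,.006),("ring",B,(241,20),.018,.006),("big",B,(346,40),.024,.006),("loupe",B,(146,23),.031,.006)]:
    print(n,find(*D,uv,z,t))
print(robot.read_t())
E
```

```text
bench z [-1.57325986e-03 -7.76422392e-05  1.35264187e-03]
bench z [-1.47348960e-03 -8.37061081e-05  1.37935877e-03]
small {'c': array([ 436.5, -318.4]), 'size': array([26.1, 25.7]), 'ang': 53.9, 'n': 410, 'zm': 22.3}
pin {'c': array([ 440.3, -194. ]), 'size': array([11.8, 51.8]), 'ang': 6.6, 'n': 277, 'zm': 11.2}
eraser {'c': array([ 579.8, -224.4]), 'size': array([22.1, 46.1]), 'ang': 77.6, 'n': 481, 'zm': 12.5}
ring {'c': array([564.9, -77.9]), 'size': array([57.2, 56.4]), 'ang': 89.2, 'n': 1765, 'zm': 18.2}
big {'c': array([436. , -65.1]), 'size': array([30.8, 72.4]), 'ang': 1.0, 'n': 1649, 'zm': 24.3}
loupe {'c': array([680.6, -91.3]), 'size': array([29.8, 32. ]), 'ang': 44.5, 'n': 279, 'zm': 30.1}
4.6
```

View pics/wC.png

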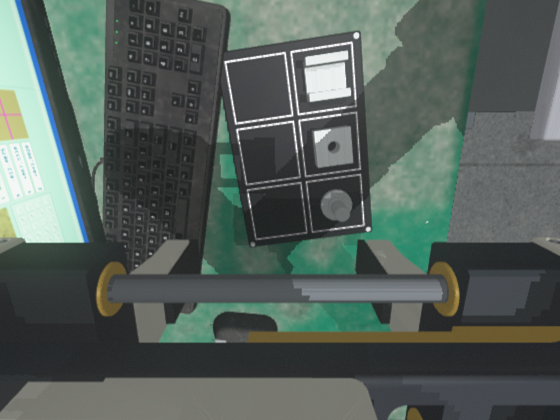

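wC shows the whole board. The parts are slot (328,76), bored block (333,147) and spindle (336,206). The empty back squares are centred at about (259,88), (270,152) and (277,212).

```bash
python3 - <<'E'
from seg import *
C=pickle.load(open("wC.pkl","rb")); d=np.load("wC.npy"); g=cv2.imread("pics/wC.png",0)
P=hmap(C,d)
for n,uv,z in [("slot",(328,76),.046),("bored",(333,147),.040),("spindle",(336,204),.062),("flange",(336,206),.021)]:
    print(n,find(C,d,uv,z,.005,40))
for uv in [(259,88),(265,155),(277,215)]:
    for th in (110,150):
        m=(g<th).astype(np.uint8)
        w=np.zeros_like(m); u,v=uv; w[v-45:v+45,u-45:u+45]=1
        n,l=cv2.connectedComponents(m*w,connectivity=4); 
        pts=np.argwhere(l==l[v,u])[:,::-1]; r=cv2.minAreaRect((ray(C,pts,.012)[:,:2]*1000).astype(np.float32)); print(uv,th,np.round(r[0],1),np.round(r[1],1),round(r[2],1),len(pts))
k=P[100:200,150:190]; print("keyboard z",np.percentile(k[...,2],[50,99]), "kb right edge x near row150:", P[60:240:30,200:250:5,0].round(3)[0], "z",P[60:240:30,200:250:5,2].round(3)[0])
E
```

```text
slot {'c': array([463.7,  61.2]), 'size': array([50.4, 10.1]), 'ang': 8.0, 'n': 412, 'zm': 46.2}
bored {'c': array([449.4, 163.9]), 'size': array([46.7, 46.3]), 'ang': 7.6, 'n': 1244, 'zm': 40.2}
spindle {'c': array([437.9, 245.9]), 'size': array([17.9, 19.2]), 'ang': 2.9, 'n': 185, 'zm': 61.9}
flange {'c': array([438.9, 244.7]), 'size': array([42.8, 40.5]), 'ang': 35.1, 'n': 431, 'zm': 21.3}
(259, 88) 110 [544.1  92.8] [72.2 72.4] 7.9 3323
(259, 88) 150 [544.2  92.8] [73.4 73.1] 7.9 3399
(265, 155) 110 [538.5 179.9] [121.9 126.3] 89.9 5622
(265, 155) 150 [539.  179.9] [121.9 127.3] 89.9 7046
(277, 215) 110 [522.7 267.2] [136.3 133.6] 89.9 7320
(277, 215) 150 [522.1 267.1] [136.3 135. ] 89.9 8055
keyboard z [0.02376309 0.02994625] kb right edge x near row150: [0.615 0.611 0.604 0.598 0.592 0.587 0.58  0.574 0.568 0.561] z [0.027 0.018 0.018 0.02  0.018 0.012 0.013 0.013 0.012 0.013]
```

```bash
cat >> h.py <<'E'
def pick(xy,yaw,z=.004,hi=.17):
    R=Rd(np.radians(yaw)); robot.move_gripper(1.0); robot.goto([*xy,hi],R)
    robot.servo_line([*xy,z+.03],speed=.2); robot.servo_line([*xy,z],speed=.06)
    print("down",robot.read_position().round(4),"F",np.round(robot.read_force(),1))
    robot.move_gripper(0.0); print("width mm",88*robot.read_grip_width(),"ff",robot.read_finger_force())
    robot.servo_line([*xy,hi],speed=.15); print("lifted mm",88*robot.read_grip_width(),"F",np.round(robot.read_force(),1))
def place(xy,yaw,z,hi=.17,extra=14):
    R=Rd(np.radians(yaw)); robot.goto([*xy,hi],R)
    robot.servo_line([*xy,z+.03],speed=.15); robot.servo_line([*xy,z+.001],speed=.04); robot.dwell(.3)
    print("placed at",robot.read_position().round(4),"F",np.round(robot.read_force(),1))
    robot.move_gripper(min(1,robot.read_grip_width()+extra/88)); robot.dwell(.2)
    robot.servo_line([*xy,z+.03],speed=.06); robot.servo_line([*xy,hi],speed=.2); print("t",robot.read_t())
E
python3 - <<'E'
from h import *
robot.goto([.5649,-.0779,.25],Rd(np.radians(-82.25)))
pick([.5649,-.0779],-82.25)
place([.5214,.2578],-82.25,.016,extra=9)
E
```

```text
down [ 0.5648 -0.0779  0.0037] F [-0.1  0.  -0. ]
width mm 56.19402933980784 ff 30.000295800855383
lifted mm 55.65017695570651 F [-0.2 -0.6 -2.9]
placed at [0.5215 0.2579 0.0171] F [-0.1 -0.9 -2.6]
t 16.0
```

```bash
python3 - <<'E'
from h import *
pick([.4403,-.194],186.6,z=.003)
place([.5326,.1753],187.75,.015,extra=14)
pick([.436,-.0651],181.0)
place([.544,.0925],187.75,.016,extra=12)
robot.goto([.52,.2,.28],Rd(np.pi)); robot.dwell(.3)
import pickle
C=cam("wrist"); im,d=robot.grab_frame("wrist"); cv2.imwrite("pics/wD.png",im[...,::-1]); np.save("wD.npy",d); pickle.dump(C,open("wD.pkl","wb"))
E
```

```text
down [ 0.4402 -0.1941  0.0028] F [-0.3 -0.4  0.4]
width mm 11.752906880142236 ff 30.00010907649994
lifted mm 11.899399753361443 F [-0.4  0.3 -0.9]
placed at [0.5327 0.1754 0.0162] F [-0.5 -0.1 -0.5]
t 27.95
down [ 0.4361 -0.0651  0.0041] F [ 0.5  0.1 -0.1]
width mm 30.08351373695049 ff 29.999875724315643
lifted mm 29.96283422590177 F [-0.5  0.2 -4.2]
placed at [0.5441 0.0926 0.0172] F [-0.3  0.5 -3.6]
t 38.8167
```

View pics/wD.png

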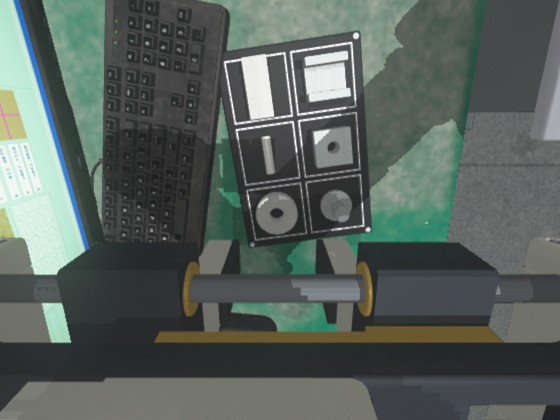

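The ring (277,212), pin (268,155) and big block (257,87) all lie in their squares. Next I'll measure the placings and stack the small block on the measured centre of the big one.

```bash
python3 - <<'E'
from seg import *
C=pickle.load(open("wD.pkl","rb")); d=np.load("wD.npy")
for n,uv,z,t in [("ring",(277,212),.030,.005),("pin",(268,155),.022,.006),("big",(257,87),.036,.005)]:
    r=find(C,d,uv,z,t); print(n,r)
for n,uv,z in [("slot",(328,76),.046),("bored",(333,147),.040),("spindle",(336,204),.062)]: print(n,find(C,d,uv,z,.005,40))
b=r["c"]/1000; assert np.hypot(*(b-[.544,.0925]))<.006
robot.goto([.4365,-.3184,.25],Rd(np.radians(143.9)))
pick([.4365,-.3184],143.9)
place(list(b),187.75,.040,extra=14)
robot.goto([.52,.2,.28],Rd(np.pi)); robot.dwell(.3)
C=cam("wrist"); im,d=robot.grab_frame("wrist"); cv2.imwrite("pics/wE.png",im[...,::-1])
print(find(C,d,(255,85),.058,.005),find(C,d,(257,87),.036,.005))
E
```

```text
ring {'c': array([521.3, 256.7]), 'size': array([56.8, 57. ]), 'ang': 89.9, 'n': 1180, 'zm': 30.1}
pin {'c': array([532.5, 175.8]), 'size': array([11.8, 50.6]), 'ang': 7.9, 'n': 334, 'zm': 23.3}
big {'c': array([544. ,  92.1]), 'size': array([30. , 71.8]), 'ang': 7.8, 'n': 1543, 'zm': 36.3}
slot {'c': array([463.7,  61.2]), 'size': array([49.7, 10.1]), 'ang': 8.0, 'n': 408, 'zm': 46.3}
bored {'c': array([449.3, 163.8]), 'size': array([46.6, 46.4]), 'ang': 7.9, 'n': 1250, 'zm': 40.3}
spindle {'c': array([438.1, 246.2]), 'size': array([18.6, 19.5]), 'ang': 28.2, 'n': 183, 'zm': 62.1}
down [ 0.4364 -0.3184  0.0037] F [-0.2 -0.2 -0.9]
width mm 24.692913662553494 ff 29.999947249889374
lifted mm 24.844506797853953 F [-0.3 -0.1 -2.1]
placed at [0.5441 0.0921 0.0412] F [-0.2 -0.8 -1.6]
t 52.3833
{'c': array([544.1,  91.7]), 'size': array([24.9, 26.2]), 'ang': 7.5, 'n': 527, 'zm': 58.3} {'c': array([544. ,  92.1]), 'size': array([29.9, 71.8]), 'ang': 7.8, 'n': 997, 'zm': 36.3}
```

View pics/wE.png

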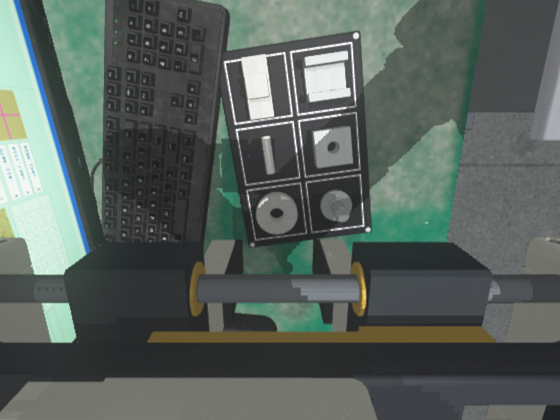

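The small block (256,85) sits flat on the middle of the big block, its centre within 1 mm, and the parts haven't moved. Handing in.

```bash
python3 -c "
from rig import robot
print(robot.job_done())"
```

```text
the job is handed in; nothing more can be done
None
```

The job is handed in: by the last wrist-camera measurements all three gauges lie within about 2 mm of their square centres, the small block is within 1 mm of the long block's centre, and the three parts have not moved; the loupe and eraser were not re-measured, and no verdict came back.

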